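# Index the chip table and hold the mirror flap at balance

### The arm

A 7-joint arm with a two-finger parallel gripper is mounted at the origin on the work surface. World frame = base frame: x ahead of the robot, y to its left, z up, the work surface at z = 0. Lengths are in m, angles in rad, forces in N, time in s.
With the tool pointing down it reaches from about 0.425 to 0.875 m from the base axis. Payload 9.9 kg.
Tool frame: the origin (TCP) lies between the finger pads; the fingertips stand 25 mm ahead of it and the grasp point (between the pads) lies 6 mm ahead of it; z points along the fingers, y is the direction in which the jaws open and shut (so a half turn about z gives the same grasp; the last joint's range is limited). The gripper opens to 85 mm and grips with 20 to 120 N. Pads are 22 mm wide; open, the fingers measure 114 mm over their backs; the gripper's body (76 mm by 85 mm) begins 54 mm behind the grasp point. The pads swing forward as they close: fully open they stand 13 mm farther back than shut.
Start: joints at [-1.2, 0.576, 0.025, 1.437, -0.015, 1.129, -0.057], TCP at [0.297, 0.606, 0.256] pointing down, gripper open.
Joint ranges: [-2.76, 2.76], [-0.34, 2.15], [-1.52, 1.57], [0.19, 2.46], [-1.09, 4.23], [0.17, 1.99], [-2.82, 2.82]. Speed limits (rad/s): [2.22, 2.22, 3.01, 3.01, 3.14, 3.14, 3.14].

### API

Orientations are given as a 3x3 rotation matrix whose columns are the frame's x, y, z axes.
In Python, from station import telemetry, cams, bot gives the robot as it stands.
- The arm moves only by the tool jog_arm, never from a script. Its argument "targets" is a list that holds one entry, the list of rows, each a list of 5 numbers: the finger opening in mm, from 0 to 85.4, then the shift along the tool's x, y, z in units of 25 mm (1.0 is 25 mm), then the turn about the tool's z in units of 5 degrees (1.0 is 5 degrees). In form: [[[grip, dx, dy, dz, roll], ...]]. A call has 1 to 5 rows; each row is the pose to reach, as a shift and turn from the pose commanded when the call began, along the tool's axes at that moment; what a row does not reach only later rows make up. A row lasts 1/8 s, in which the tool goes at most 62.5 mm and 10.7 degrees, less where a joint would pass 70% of its speed; a pose out of reach is approached as far as the arm can. A call with a gripper value outside its range is refused whole. The fingers move at their own pace and stop on an object; "grip_force" is the grip in N (left out, the last holds). Time passes only in rows, so rows that repeat a pose let the fingers close. It gives the time, the measured TCP pose, the force and the opening at its end, in the units of the state.
- telemetry.get_obs(): the state, without advancing time (a new reading comes with each control period).
- cams.snapshot(name): name is "scene" or "top" or "wrist"; returns the picture (480x640x3 uint8, red, green, blue); there is no depth.
- cams.camera_params(name): a dict with "vfov" (degrees; the focal length in pixels is half the picture's height over the tangent of half this angle, whatever the lens; pixels are square), "cx", "cy" (the principal point, pixels), "view" (4x4, takes a point from world to camera coordinates). Camera axes: x right, y down, z forward; pixel columns grow to the right and rows downward; lengths in m; the calibration is good to about 2 mm. A picture is of the moment at which its call begins: read the wrist's pose just before it. camera_params takes no time and is no camera call; for the wrist camera it gives the pose at the moment of the call.
- bot.hand_in(): hands the job in, once; it reports no verdict.
The state is a dict: "time_s": time; "q": joint angles; "dq": joint speeds; "joint_torque": joint torques, N m; "eef_pos": TCP position; "ee_rot": TCP orientation; "force": force on the tool from outside, world axes, zero at the start; "torque": the same for the moment, N m; "width": opening from 0.0 (shut) to 1.0 (fully open).
Only numpy, scipy, OpenCV 4.12 (cv2) and the standard library are available. Lean on these libraries where they do the work, as an engineer would, in place of code of your own. Each camera call takes 0.05 s, during which the arm holds its last target.

### The job

Set the bonded chip up for its picture in the mirror: lift the sprung plunger of the index table, swing the table's arm to the hole on the same side as the stand with the hinged mirror flap (not the lamp's side), let the plunger drop fully home in that hole and let go of it. Then take the mirror flap by its bar, raise it to upright, the balance point where it would fall neither way, and finish there still gripping the bar and holding the flap still. Never let the flap tip over to the far side, and leave the other things on the bench where they are.

Things in the scene. Friction and masses are not known exactly. Their poses are not given: they have to be found in the camera images.
- index_base: Fixed aluminium base of the index table, 185 x 180 mm, 20 mm high, with three 11 mm holes 100 mm from the axis on its -x side. Origin: on the turning axis, at bench level; z up. A steel disc (58 mm radius, top 44 mm up, chip on it 58 mm up) turns on it, with a radial arm 34 mm wide, top 44 mm up, that carries the plunger 100 mm from the axis.
- head (a joint): Angle of the disc and arm about the base's vertical axis, rad, -0.8 to 0.8. Starts at 0: arm to the base's -x, pin in the middle hole. Positive: arm swung towards the base's +y (clockwise from above). Outer holes: +0.70 (hole_left), -0.70 (hole_right). Turns with light friction once the pin is out; the pin has 1.5 mm play either way in a hole.
- plunger (a joint): Lift of the plunger, m, 0 (home, pin 10 mm deep in a hole) to 0.018 (stop). A spring pulls it down with 4 N at home, 8 N at full lift. The 8 mm round-tipped pin must be raised more than 10 mm to turn the arm; let go between holes it rests on the plate at 0.010, over a hole it drops to 0.
- plunger_knob (a point): Middle of the plunger's black round knob, upright, 26 mm diameter, 32 mm tall (16 mm above and below this point). When home it is 74 mm above the bench; the parts under it (arm and its brass collar) end 24 mm below this point.
- hole_left (a point): Mouth of the hole at the base's +y side, on the plate's top, 20 mm above the bench.
- hole_right (a point): Mouth of the hole at the base's -y side, on the plate's top, 20 mm above the bench.
- mirror_stand: Fixed stand of the mirror flap: grey foot 140 (x) x 130 (y) x 12 mm, two dark cheeks 59 mm either side of the middle, 75 mm high, carry the hinge. Origin: centre of the foot's underside; z up. Stands left or right of the index table; the lamp stand (upright white light panel on a like foot) stands on the other side.
- flap (a joint): Angle of the mirror flap about its hinge, rad, 0 to 3.1. 0: lying level, pointing to the stand's -x on two rubber posts. Grows as it is raised; 1.571: upright, its balance point; beyond that it falls over to the stand's +x. The hinge is nearly frictionless and the flap (about 0.24 kg) falls back when let go.
- flap_hinge (a point): Middle of the flap's hinge axis, which runs along the stand's y, 62 mm above the bench, 35 mm to the stand's +x of its origin.
- flap_bar (a point): Middle of the flap's grip bar: round steel, 10 mm diameter, parallel to the hinge, 125 mm from its axis, in the flap's plane; 76 mm free length between side rods. Mirror plate 92 mm wide, 6 mm thick; open window between it and the bar, 46 mm from the bar's middle to its edge. Lying, the bar is 62 mm above the bench, free space below; upright 187 mm.
- tweezers: Bystander: steel tweezers, 120 mm.
- chip_tray: Bystander: black divided tray, 70 x 70 x 12 mm.
- mouse: Bystander: black computer mouse, 100 x 58 x 26 mm.
- jar: Bystander: small amber jar, 44 mm diameter, 50 mm high.
- wash_bottle: Bystander: white bottle, 56 mm diameter, 140 mm high.
- driver: Bystander: screwdriver with grey handle, 160 mm.
- loupe: Bystander: black eyepiece loupe, 42 mm diameter, 34 mm high.
- force_gauge: Bystander: white hand-held gauge, 150 x 65 x 30 mm.

How it is judged:
By the outcome, as a careful person would: the job done as asked, in the order asked, and still so for the second after the job is handed in, while the arm keeps its last pose, push and grip.
It also fails if it takes over 51 s, if anything falls off the work surface, if the arm or the gripper's body presses on something with over 40 N, if the wrist force passes 120 N, or if a joint passes its speed limit or range.

## Working session

There is one attempt and no reset: what is moved stays moved. The work goes in short steps, Python scripts to look and compute and a tool call to move; the robot and the scene stay as the last step left them, time stands still between calls to the robot, and variables do not carry over. Pictures are saved under pics/ and viewed, and the job is handed in when it is done.

Besides the shell and the picture viewer there is one more tool, called after ">>>" in YAML: its name, and indented under it one key for each argument. jog_arm: Moves the arm, as the interface text tells. Its arguments: {"type":"object","properties":{"targets":{"type":"array"},"grip_force":{"type":"number"}},"required":["targets"]}

```bash
ls; mkdir -p pics
python3 - <<'E'
from station import telemetry,cams,bot
import cv2,numpy as np
np.set_printoptions(precision=4,suppress=True)
o=telemetry.get_obs();print(o['time_s'],o['eef_pos'],o['ee_rot'],o['width'])
for n in ['scene','top']:
    p=cams.camera_params(n);print(n,p)
    cv2.imwrite(f'pics/{n}0.png',cams.snapshot(n)[:,:,::-1])
E
```

```text
pics
0.0 [0.2963 0.606  0.2554] [[-0.8984  0.4393 -0.0007]
 [ 0.4393  0.8984 -0.0015]
 [-0.0001 -0.0017 -1.    ]] 1.0000689752784593
scene {'vfov': 47.79698949333791, 'cx': 326.7906820636324, 'cy': 230.62113340409618, 'view': array([[-0.8988,  0.438 ,  0.019 ,  0.5085],
       [ 0.268 ,  0.5832, -0.7668, -0.0928],
       [-0.3469, -0.6841, -0.6416,  1.5829],
       [ 0.    ,  0.    ,  0.    ,  1.    ]])}
top {'vfov': 52.07107949836571, 'cx': 318.61812613888, 'cy': 236.18931393035086, 'view': array([[-0.0256, -0.9996, -0.008 ,  0.0143],
       [-0.984 ,  0.0266, -0.1763,  0.5745],
       [ 0.1765,  0.0033, -0.9843,  1.1948],
       [ 0.    ,  0.    ,  0.    ,  1.    ]])}
```

View pics/scene0.png

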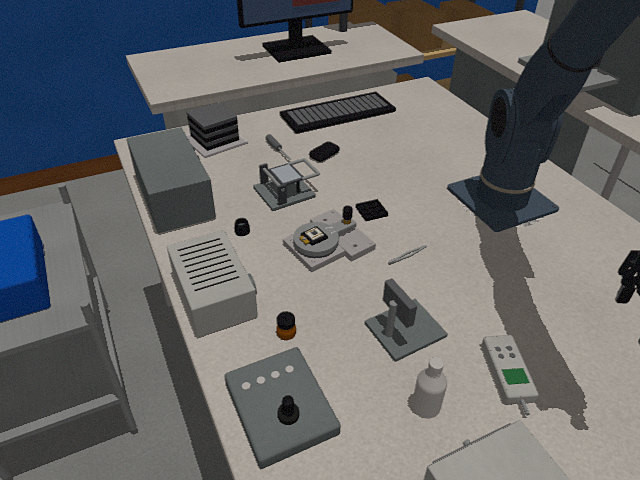

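View pics/top0.png

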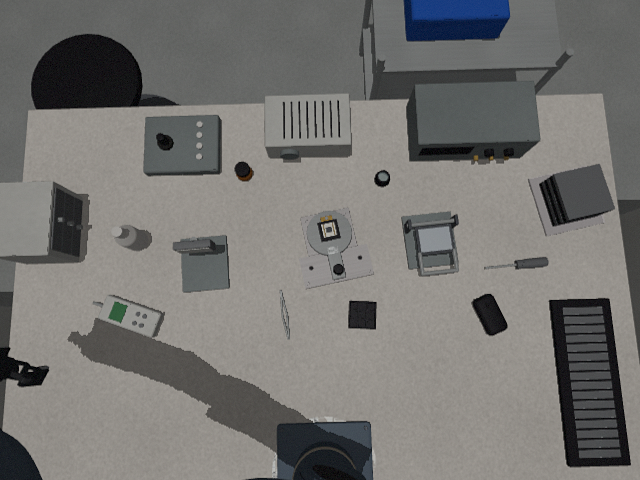

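The top view shows the index table at about (335,245), with its knob at (338,269). The mirror stand is to its right at (430,243), which is world -y, and the lamp stand is to its left at (205,260). The target is therefore hole_right, near (362,262). Next I'll zoom in to measure.

Run:
```python
import cv2
a=cv2.imread('pics/top0.png')[195:300,290:475]
cv2.imwrite('pics/topz.png',cv2.resize(a,None,fx=4.3,fy=4.3,interpolation=cv2.INTER_CUBIC))
a=cv2.imread('pics/scene0.png')[145:275,240:400]
cv2.imwrite('pics/scenez.png',cv2.resize(a,None,fx=4.5,fy=4.5,interpolation=cv2.INTER_CUBIC))
```

```text
(no output)
```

View pics/topz.png

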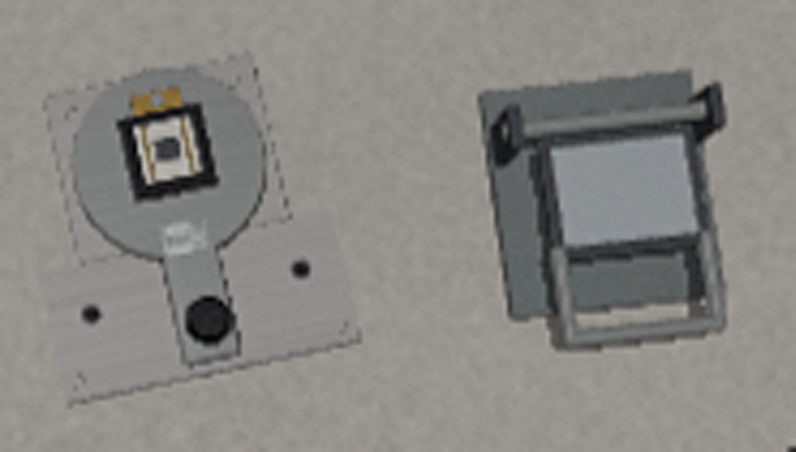

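View pics/scenez.png

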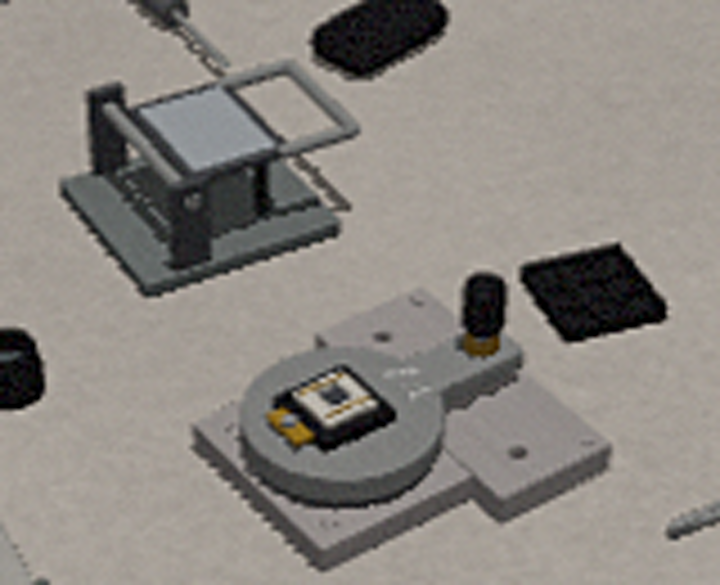

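```bash
cat > h.py <<'E'
import numpy as np,cv2
from station import telemetry,cams,bot
np.set_printoptions(precision=4,suppress=True)
def ray(p,u,v):
    f=240/np.tan(np.radians(p['vfov'])/2)
    V=p['view'];R=V[:3,:3];c=-R.T@V[:3,3]
    return c,R.T@np.array([(u-p['cx'])/f,(v-p['cy'])/f,1])
def cast(p,u,v,z):
    c,d=ray(p,u,v);return c+d*(z-c[2])/d[2]
def proj(p,X):
    f=240/np.tan(np.radians(p['vfov'])/2)
    x=p['view'][:3,:3]@X+p['view'][:3,3];return np.array([p['cx']+f*x[0]/x[2],p['cy']+f*x[1]/x[2]])
def grab(n,fn):
    p=cams.camera_params(n);im=cams.snapshot(n);cv2.imwrite('pics/'+fn,im[:,:,::-1]);return p,im
E
python3 - <<'E'
from h import *
t=cams.camera_params('top');s=cams.camera_params('scene')
T=lambda u,v,z:cast(t,290+(u+.5)/4.3-.5,195+(v+.5)/4.3-.5,z)
S=lambda u,v,z:cast(s,240+(u+.5)/4.5-.5,145+(v+.5)/4.5-.5,z)
for n,a,b,z in [('knobtop',(210,320),(486,279),.09),('holeL',(92,314),(517,453),.02),('holeR',(300,269),(383,337),.02),('disc',(170,163),(340,420),.044)]:
    print(n,T(*a,z),S(*b,z))
for n,a,b in [('barend1',(563,338),None),('barend2',(718,325),(352,128)),('barendL',None,(285,67))]:
    if a: print(n,'T',T(*a,.062))
    if b: print(n,'S',S(*b,.062))
print('hinge T',T(522,125,.062),T(705,105,.062))
print('foot T',T(480,93,.012),T(690,70,.012),T(512,320,.012))
print('footS',S(62,187,.012),S(150,285,.012),S(338,222,.012))
E
```

```text
knobtop [ 0.4855 -0.047   0.09  ] [ 0.4835 -0.0505  0.09  ]
holeL [0.4986 0.0209 0.02  ] [0.4976 0.021  0.02  ]
holeR [ 0.5224 -0.1044  0.02  ] [ 0.521  -0.1054  0.02  ]
disc [ 0.5847 -0.028   0.044 ] [ 0.5886 -0.0218  0.044 ]
barend1 T [ 0.4728 -0.2508  0.062 ]
barend2 T [ 0.4779 -0.3404  0.062 ]
barend2 S [ 0.4695 -0.2589  0.062 ]
barendL S [ 0.4792 -0.3422  0.062 ]
hinge T [ 0.5984 -0.2346  0.062 ] [ 0.6075 -0.3425  0.062 ]
foot T [ 0.6291 -0.2195  0.012 ] [ 0.64   -0.3488  0.012 ] [ 0.4892 -0.231   0.012 ]
footS [ 0.6387 -0.342   0.012 ] [ 0.6253 -0.2208  0.012 ] [ 0.4915 -0.2325  0.012 ]
```

```bash
cat >> h.py <<'E'
def go(P,yaw=None):
    """row (dx,dy,dz,roll) to world P with tool y-axis at azimuth yaw deg"""
    o=telemetry.get_obs();R=np.array(o['ee_rot']);d=R.T@(np.array(P)-o['eef_pos'])/.025
    cur=np.degrees(np.arctan2(R[1,1],R[0,1]))
    roll=0 if yaw is None else -(yaw-cur)/5
    print('t',o['time_s'],'pos',np.array(o['eef_pos']),'yaw',round(cur,2),'F',np.array(o['force']),'w',round(o['width'],3),'q7',round(o['q'][6],2),'tilt',R[:,2])
    print('row',d.round(3),round(roll,3))
E
python3 -c "
from h import *
go([.487,-.0464,.23],-79.3)"
```

```text
t 0.1 pos [0.2963 0.6061 0.2555] yaw 63.95 F [-0.5282 -0.2067 -0.1251] w 0.999 q7 -0.06 tilt [-0.0006 -0.0014 -1.    ]
row [-18.315 -20.095   1.051] 28.649
```

>>> jog_arm:
  targets:
    - [[60, -18.3, -20.1, 1.0, 28.6], [60, -18.3, -20.1, 1.0, 28.6], [60, -18.3, -20.1, 1.0, 28.6], [60, -18.3, -20.1, 1.0, 28.6], [60, -18.3, -20.1, 1.0, 28.6]]
  grip_force: 60

```text
time_s: 0.72
eef_pos: [0.3841, 0.3045, 0.2447]
ee_rot: [[-0.172, 0.985, -0.0], [0.985, 0.172, 0.0], [0.0, 0.0, -1.0]]
force: [1.0, 1.0, 0.0]
width: 0.705
```

```bash
python3 -c "
from h import *
go([.487,-.0464,.23],-79.3)"
```

```text
t 0.725 pos [0.3841 0.3045 0.2447] yaw 9.88 F [1.0155 0.9716 0.0337] w 0.705 q7 -0.45 tilt [-0.      0.0001 -1.    ]
row [-14.535   1.646   0.587] 17.835
```

>>> jog_arm:
  targets:
    - [[60, -14.5, 1.65, 0.6, 17.8], [60, -14.5, 1.65, 0.6, 17.8], [60, -14.5, 1.65, 0.6, 17.8], [60, -14.5, 1.65, 0.6, 17.8], [60, -14.5, 1.65, 0.6, 17.8]]

```text
time_s: 1.35
eef_pos: [0.474, 0.0058, 0.232]
ee_rot: [[0.692, 0.722, 0.0], [0.722, -0.692, 0.0], [0.0, 0.0, -1.0]]
force: [-0.4, 1.4, 0.4]
width: 0.7
```

>>> jog_arm:
  targets:
    - [[60, 0, 0, 0, 0], [60, 0, 0, 0, 0]]

```text
time_s: 1.6
eef_pos: [0.4735, 0.0078, 0.2317]
ee_rot: [[0.688, 0.726, -0.001], [0.726, -0.688, 0.0], [-0.0, -0.001, -1.0]]
force: [-0.1, 0.2, -0.2]
width: 0.701
```

```bash
python3 -c "
from h import *
go([.487,-.0464,.23],-79.3)"
```

```text
t 1.6 pos [0.4735 0.0078 0.2317] yaw -43.47 F [-0.0676  0.2323 -0.1502] w 0.701 q7 -0.56 tilt [-0.0009  0.0002 -1.    ]
row [-1.201  1.884  0.066] 7.167
```

>>> jog_arm:
  targets:
    - [[60, -1.2, 1.88, 0.0, 7.2], [60, -1.2, 1.88, 0.0, 7.2], [60, -1.2, 1.88, 0.0, 7.2], [60, -1.2, 1.88, 0.0, 7.2], [60, -1.2, 1.88, 0.0, 7.2]]

```text
time_s: 2.22
eef_pos: [0.4871, -0.0447, 0.2317]
ee_rot: [[0.982, 0.187, -0.001], [0.187, -0.982, 0.0], [-0.001, -0.001, -1.0]]
force: [0.0, 0.0, -0.1]
width: 0.698
```

```bash
python3 -c "
from h import *
go([.487,-.0464,.23],-79.3)
p,im=grab('wrist','w1.png')
for n,X in [('knobtop',[.487,-.0464,.09]),('hR',[.5217,-.105,.02]),('hL',[.498,.021,.02])]: print(n,proj(p,np.array(X)))
print(p['view'])
"
```

```text
t 2.225 pos [ 0.4871 -0.0447  0.2317] yaw -79.25 F [ 0.0401  0.0215 -0.0859] w 0.698 q7 -0.95 tilt [-0.0007  0.0005 -1.    ]
row [-0.018  0.065  0.069] 0.01
knobtop [320.7337 229.1426]
hR [388.8185 186.0006]
hL [251.6849 185.7903]
[[ 0.1863 -0.9825 -0.0003 -0.1345]
 [-0.9465 -0.1796  0.268   0.4252]
 [-0.2634 -0.0497 -0.9634  0.4809]
 [ 0.      0.      0.      1.    ]]
```

View pics/w1.png

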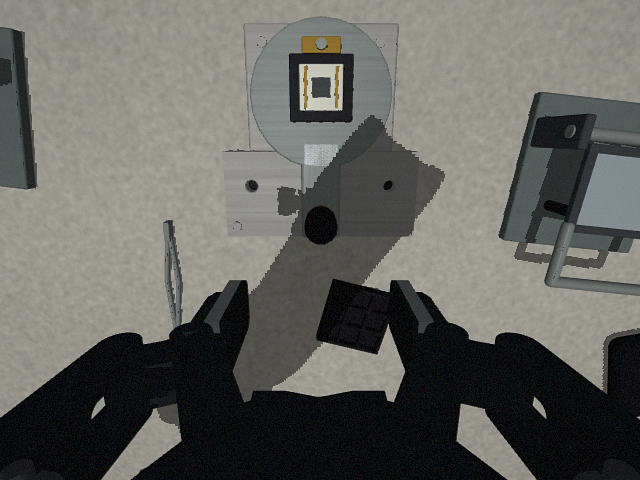

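The wrist view agrees with the calibration: the holes are at (252,186) and (388,186), and the knob is at (321,224), centred between the fingers. Next I'll descend and grip it.

>>> jog_arm:
  targets:
    - [[60, 0, 0.07, 2.0, 0], [60, 0, 0.07, 3.5, 0], [60, 0, 0.07, 5.0, 0], [60, 0, 0.07, 6.0, 0], [60, 0, 0.07, 6.0, 0]]

```text
time_s: 2.9
eef_pos: [0.4866, -0.0476, 0.0808]
ee_rot: [[0.983, 0.185, -0.003], [0.185, -0.983, 0.001], [-0.003, -0.001, -1.0]]
force: [0.8, 0.6, -0.0]
width: 0.701
```

>>> jog_arm:
  targets:
    - [[15, 0, 0, 0, 0], [15, 0, 0, 0, 0], [15, 0, 0, 0, 0], [15, 0, 0, 0, 0], [15, 0, 0, 0, 0]]
  grip_force: 60

```text
time_s: 3.52
eef_pos: [0.4881, -0.0478, 0.0833]
ee_rot: [[0.983, 0.183, 0.002], [0.183, -0.983, 0.001], [0.002, -0.001, -1.0]]
force: [-1.6, 1.8, 8.1]
width: 0.285
```

```bash
python3 -c "
from h import *
go([.487,-.0464,.081],-79.3)
p,im=grab('wrist','w2.png')
"
```

```text
t 3.525 pos [ 0.4881 -0.0478  0.0833] yaw -79.43 F [-1.5507  1.7628  8.0578] w 0.285 q7 -0.73 tilt [ 0.002  0.001 -1.   ]
row [-0.035 -0.062  0.09 ] -0.027
```

View pics/w2.png

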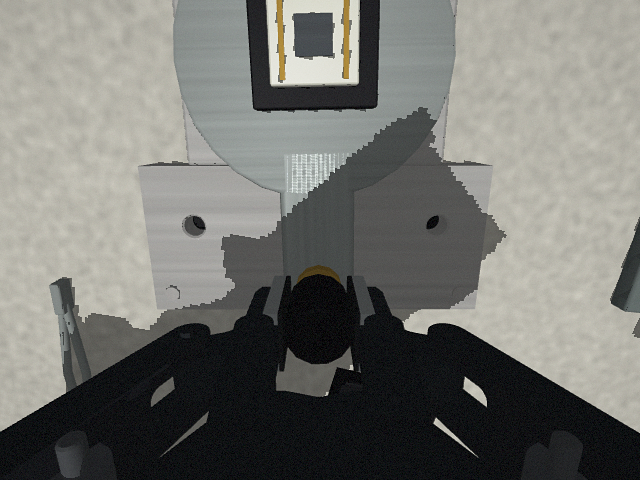

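>>> jog_arm:
  targets:
    - [[15, 0, 0, -0.2, 0], [15, 0, 0, -0.4, 0], [15, 0, 0, -0.65, 0], [15, 0, 0, -0.65, 0]]

```text
time_s: 4.08
eef_pos: [0.488, -0.0481, 0.0987]
ee_rot: [[0.983, 0.183, 0.001], [0.183, -0.983, -0.0], [0.001, 0.0, -1.0]]
force: [5.2, 1.8, -8.6]
width: 0.284
```

```bash
python3 -c "
from h import *
go([.487,-.0464,.081],-79.3)
p,im=grab('scene','s2.png')
a=im[145:275,240:400,::-1]
cv2.imwrite('pics/s2z.png',cv2.resize(a,None,fx=4.5,fy=4.5,interpolation=cv2.INTER_CUBIC))
"
```

```text
t 4.075 pos [ 0.488  -0.0481  0.0987] yaw -79.45 F [ 5.179   1.8132 -8.5506] w 0.284 q7 -0.75 tilt [ 0.0011 -0.     -1.    ]
row [-0.029 -0.074  0.707] -0.031
```

View pics/s2z.png

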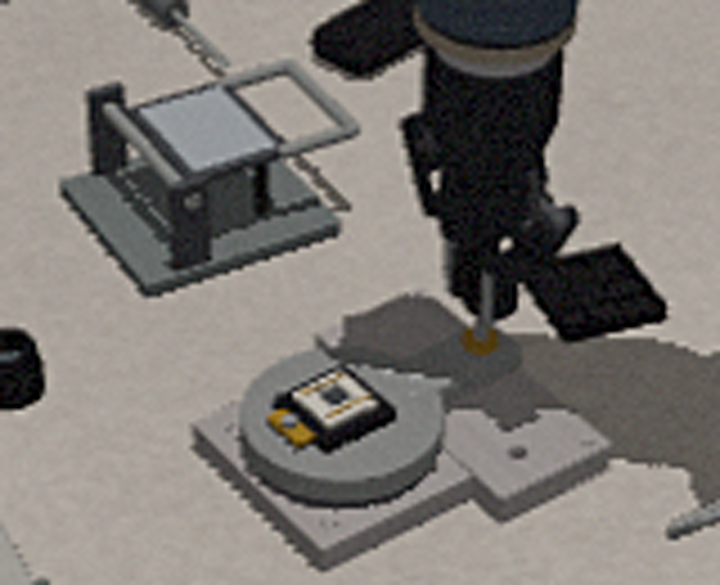

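```bash
python3 -c "
from h import *
p=cams.camera_params('wrist')
p['view']=np.array([[ 0.1863,-0.9825,-0.0003,-0.1345],[-0.9465,-0.1796,0.268,0.4252],[-0.2634,-0.0497,-0.9634,0.4809],[0,0,0,1]])
g=cv2.imread('pics/w1.png').max(2)
H=[]
for u,v in [(252,186),(388,186)]:
    w=g[v-11:v+12,u-11:u+12]<60
    ys,xs=np.nonzero(w);c=(u-11+xs.mean(),v-11+ys.mean());print(c,w.sum(),cast(p,*c,.02));H.append(cast(p,*c,.02))
L,R=H
y=(L-R)/np.linalg.norm(L-R);print(np.linalg.norm(L-R));x=np.array([y[1],-y[0],0]);ax=(L+R)/2+.07648*x
print('yaw',np.degrees(np.arctan2(x[1],x[0])),'axis',ax,'mid',ax-.1*x)
o=telemetry.get_obs();d=np.array(o['eef_pos'])-ax;print('head from tcp',np.arctan2(-(d@y)*-1,-(d@x)),np.hypot(d@x,d@y))
go([R[0],R[1],o['eef_pos'][2]],-79.3+40.1)
"
```

```text
(np.float64(252.1038961038961), np.float64(184.8181818181818)) 77 [0.4989 0.0208 0.02  ]
(np.float64(387.85), np.float64(184.8625)) 80 [ 0.5225 -0.1038  0.02  ]
0.12681787916829557
yaw 10.720482853238055 axis [ 0.5859 -0.0273  0.02  ] mid [ 0.4876 -0.0459  0.02  ]
head from tcp -0.022540813222963703 0.10003919050087079
t 4.125 pos [ 0.488  -0.0481  0.0984] yaw -79.46 F [ 3.9314  1.9021 -7.7923] w 0.278 q7 -0.75 tilt [ 0.001  -0.0001 -1.    ]
row [0.949 2.443 0.002] -8.052
```

>>> jog_arm:
  targets:
    - [[15, 0.04, 0.52, 0, -1.5], [15, 0.18, 1.1, 0, -3.2], [15, 0.4, 1.66, 0, -4.9], [15, 0.65, 2.11, 0, -6.5], [15, 0.94, 2.49, 0, -8.0]]

```text
time_s: 4.75
eef_pos: [0.5227, -0.1049, 0.098]
ee_rot: [[0.633, 0.775, 0.001], [0.775, -0.633, 0.001], [0.001, -0.0, -1.0]]
force: [6.2, 5.6, -9.1]
width: 0.283
```

>>> jog_arm:
  targets:
    - [[15, 0, 0, 0, 0], [15, 0, 0, 0, 0]]

```text
time_s: 5.0
eef_pos: [0.5226, -0.1048, 0.0979]
ee_rot: [[0.636, 0.772, 0.001], [0.772, -0.636, 0.001], [0.001, 0.0, -1.0]]
force: [5.9, 2.6, -7.9]
width: 0.284
```

```bash
python3 -c "
from h import *
go([.5226,-.1048,.085],-39.2)
p,im=grab('wrist','w3.png')
p,im=grab('scene','s3.png')
a=im[145:275,240:400,::-1]
cv2.imwrite('pics/s3z.png',cv2.resize(a,None,fx=4.5,fy=4.5,interpolation=cv2.INTER_CUBIC))
"
```

```text
t 5.0 pos [ 0.5226 -0.1048  0.0979] yaw -39.49 F [ 5.8692  2.5759 -7.8671] w 0.284 q7 -0.2 tilt [ 0.0008  0.0006 -1.    ]
row [-0.003 -0.001  0.517] -0.058
```

View pics/w3.png

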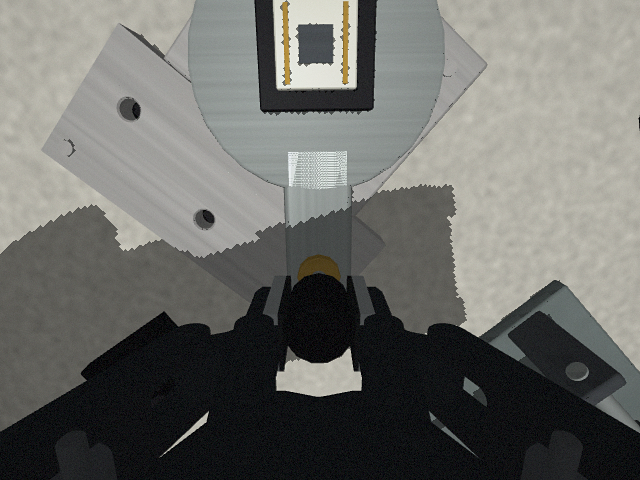

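View pics/s3z.png

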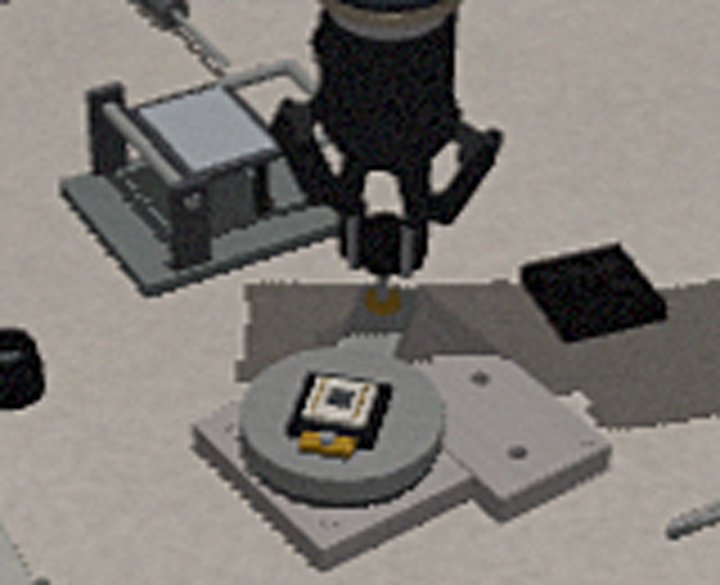

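The arm is swung over the right hole and both remaining holes are uncovered, at (204,219) and (129,109). Next I'll lower the plunger.

>>> jog_arm:
  targets:
    - [[15, 0, 0, 0.2, 0], [15, 0, 0, 0.4, 0], [15, 0, 0, 0.6, 0], [15, 0, 0, 0.6, 0]]

```text
time_s: 5.6
eef_pos: [0.5229, -0.1049, 0.0834]
ee_rot: [[0.636, 0.772, 0.002], [0.772, -0.636, 0.0], [0.001, 0.001, -1.0]]
force: [4.7, 4.0, -1.7]
width: 0.281
```

```bash
python3 -c "
from h import *
go([.5226,-.1048,.085],-39.2)
p=cams.camera_params('wrist')
"
```

```text
t 5.6 pos [ 0.5229 -0.1049  0.0834] yaw -39.48 F [ 4.7219  3.9647 -1.6626] w 0.281 q7 -0.18 tilt [ 0.0016  0.0003 -1.    ]
row [-0.003 -0.012 -0.063] -0.056
```

>>> jog_arm:
  targets:
    - [[50, 0, 0, 0, 0], [50, 0, 0, 0, 0], [50, 0, 0, 0, 0], [50, 0, 0, -2, 0], [50, 0, 0, -4, 0]]

```text
time_s: 6.22
eef_pos: [0.5213, -0.1055, 0.184]
ee_rot: [[0.636, 0.771, -0.002], [0.771, -0.636, -0.0], [-0.002, -0.001, -1.0]]
force: [0.2, -0.6, 0.1]
width: 0.585
```

>>> jog_arm:
  targets:
    - [[50, 0, 0, -2, 0], [50, 0, 0, -2, 0]]

```text
time_s: 6.48
eef_pos: [0.5235, -0.106, 0.2368]
ee_rot: [[0.636, 0.771, 0.006], [0.771, -0.636, -0.001], [0.004, 0.005, -1.0]]
force: [0.0, 0.8, -0.1]
width: 0.586
```

```bash
python3 -c "
from h import *
go([.475,-.297,.22],4.9)
p,im=grab('wrist','w4.png')
p,im=grab('scene','s4.png')
a=im[145:275,240:400,::-1]
cv2.imwrite('pics/s4z.png',cv2.resize(a,None,fx=4.5,fy=4.5,interpolation=cv2.INTER_CUBIC))
"
```

```text
t 6.475 pos [ 0.5235 -0.106   0.2368] yaw -39.51 F [ 0.0101  0.8043 -0.1062] w 0.586 q7 -0.3 tilt [ 0.0064 -0.0006 -1.    ]
row [-7.129  3.361  0.664] -8.882
```

View pics/w4.png

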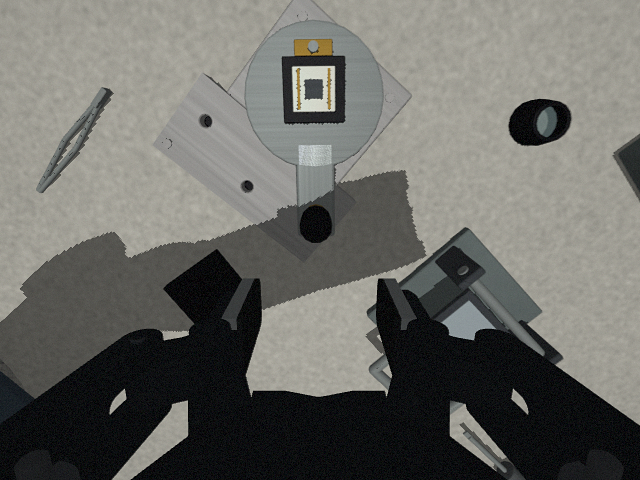

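View pics/s4z.png

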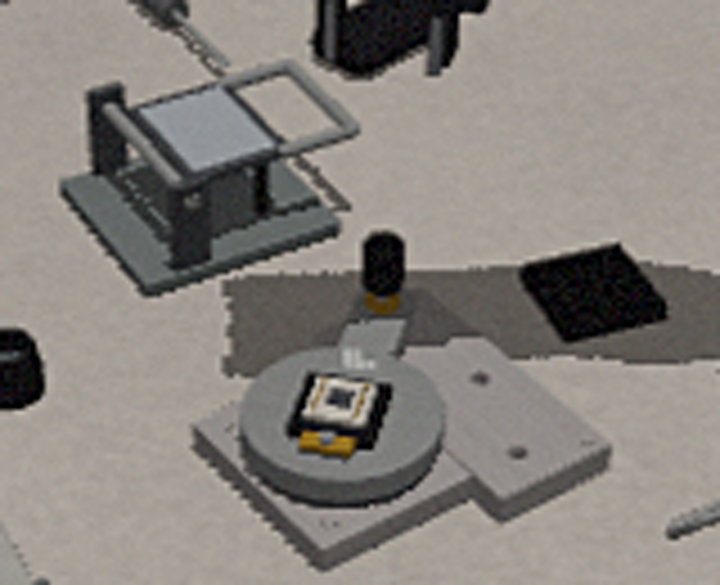

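The knob is back down on its collar with no stem showing, and the arm sits over the right hole. Next I'll move to the flap bar.

>>> jog_arm:
  targets:
    - [[40, -7.1, 3.36, 0.2, -8.9], [40, -7.1, 3.36, 0.2, -8.9], [40, -7.1, 3.36, 0.2, -8.9], [40, -7.1, 3.36, 0.2, -8.9], [40, -7.1, 3.36, 0.2, -8.9]]

```text
time_s: 7.2
eef_pos: [0.4726, -0.2964, 0.2268]
ee_rot: [[-0.085, 0.996, -0.002], [0.996, 0.085, 0.001], [0.002, -0.002, -1.0]]
force: [0.7, 0.0, -0.6]
width: 0.469
```

>>> jog_arm:
  targets:
    - [[40, 0, 0, 0, 0], [40, 0, 0, 0, 0]]

```text
time_s: 7.45
eef_pos: [0.4744, -0.2942, 0.2278]
ee_rot: [[-0.087, 0.996, -0.001], [0.996, 0.087, 0.001], [0.001, -0.001, -1.0]]
force: [-0.2, 0.2, 0.1]
width: 0.468
```

```bash
python3 -c "
from h import *
go([.475,-.297,.22],4.9)
p,im=grab('wrist','w5.png')
print(p)
for X in [[.475,-.2965,.062],[.5997,-.2855,.062]]: print(proj(p,np.array(X)))
"
```

```text
t 7.45 pos [ 0.4744 -0.2942  0.2278] yaw 5.0 F [-0.2246  0.243   0.125 ] w 0.468 q7 0.72 tilt [-0.0006  0.0007 -1.    ]
row [-0.115  0.013  0.314] 0.019
{'vfov': 68.51935299530427, 'cx': 318.423990736974, 'cy': 233.45082263990457, 'view': array([[ 0.9962,  0.0869, -0.0004, -0.4475],
       [ 0.0839, -0.96  ,  0.267 , -0.3491],
       [ 0.0228, -0.2661, -0.9637,  0.262 ],
       [ 0.    ,  0.    ,  0.    ,  1.    ]])}
[318.2991 223.6908]
[469.4156 223.5689]
```

View pics/w5.png

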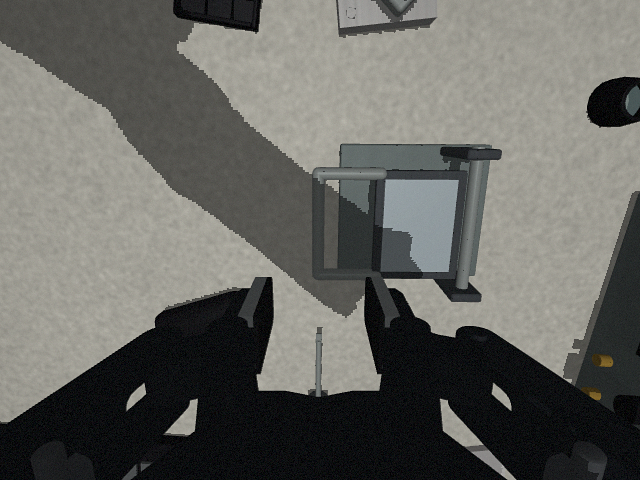

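The bar is at column 319 (rows 168–277) and matches the projection. The hinge rod is at about column 472. I'll measure both more finely.

```bash
python3 -c "
from h import *
im=cv2.imread('pics/w5.png')
cv2.imwrite('pics/w5z.png',cv2.resize(im[140:305,305:510],None,fx=3.6,fy=3.6,interpolation=cv2.INTER_CUBIC))
g=im.mean(2)
for r in [180,200,220,240,260]: print(r,'bar',g[r-3:r+4,308:332].mean(0).astype(int),'rod',g[r-3:r+4,458:492].mean(0).astype(int))
"
```

```text
180 bar [ 83  82  83  85  58  60  64  66  67  74 108  99 117 110 101  93  79  89
 127 135 133 131 130 129] rod [ 93  58  59  61  57  59  60  60  61  90  57  75  86  95 101 107 117 127
 131 119 118 112 104  93  96  98  98  96  94 122 164 160 157 156]
200 bar [83 82 83 82 57 55 58 59 61 62 64 63 61 59 57 56 64 87 86 84 85 84 83 83] rod [ 60  60  59  59  58  58  68  76  64  80  90  97 105 111 119 129 122 118
 115 108  97  97  97  99  97  94  99 154 156 156 156 158 158 158]
220 bar [84 84 84 85 58 55 60 59 60 63 61 62 60 60 58 57 69 85 84 83 86 85 84 84] rod [ 60  57  59  58  83  59  72  85  92 100 107 113 121 126 120 118 111 104
  91  96  96  98  96  92 141 161 159 157 158 156 155 154 155 154]
240 bar [85 86 86 88 60 54 59 59 59 62 61 62 61 58 58 56 78 87 86 87 86 85 82 82] rod [ 57  62  86  58  77  88  97 104 109 111 123 121 119 115 109  96  95  96
  96  96  92 120 162 157 155 154 155 154 154 154 152 153 154 156]
260 bar [83 82 83 83 60 56 58 59 61 62 63 60 60 59 58 55 85 84 83 85 84 86 85 84] rod [ 70  66  83  91  99 106 112 119 121 119 117 112 102  89  95  94  93  92
  96 154 156 156 155 153 154 152 153 153 153 154 154 155 155 157]
```

View pics/w5z.png

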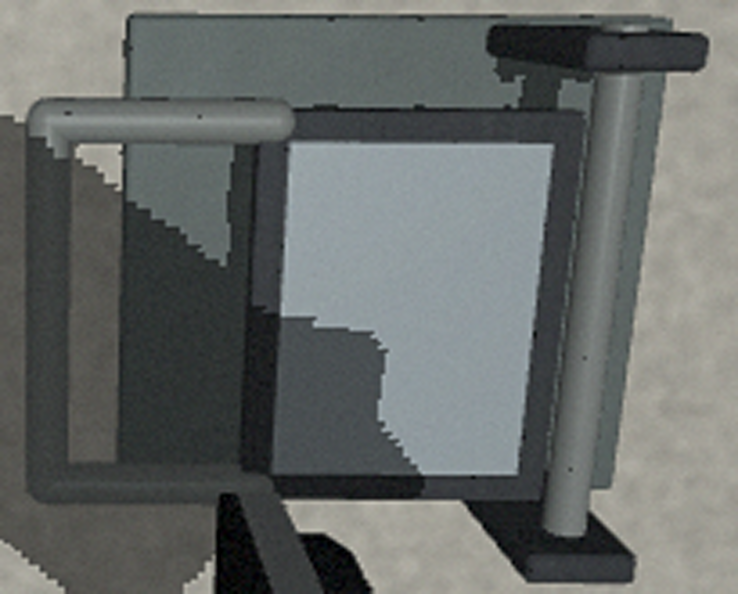

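The fine measurement puts the rod centre at about column 469.8 and the bar at about 317.8. These agree with the computed hinge (0.600,-0.2855) and bar (0.475,-0.2965). Next I'll descend and grip the bar.

>>> jog_arm:
  targets:
    - [[40, -0.1, 0.03, 2.0, 0], [40, -0.1, 0.03, 4.0, 0], [40, -0.1, 0.03, 5.2, 0], [40, -0.1, 0.03, 6.4, 0], [40, -0.1, 0.03, 6.4, 0]]

```text
time_s: 8.12
eef_pos: [0.4742, -0.2966, 0.0666]
ee_rot: [[-0.088, 0.996, -0.004], [0.996, 0.088, 0.002], [0.002, -0.003, -1.0]]
force: [-0.2, -0.8, 0.3]
width: 0.469
```

```bash
python3 -c "
from h import *
go([.475,-.297,.068],5)
p,im=grab('wrist','w6.png')
"
```

```text
t 8.125 pos [ 0.4742 -0.2966  0.0666] yaw 5.03 F [-0.2087 -0.7954  0.2923] w 0.469 q7 0.8 tilt [-0.0036  0.0019 -1.    ]
row [-0.018  0.031 -0.058] 0.006
```

View pics/w6.png

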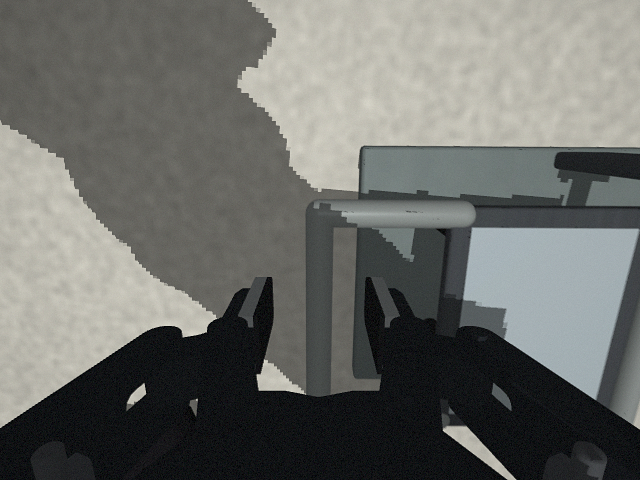

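The bar lies between the pads, near column 320, and the fingers are clear of the plate. Next I'll close on it.

>>> jog_arm:
  targets:
    - [[2, 0, 0, 0, 0], [2, 0, 0, 0, 0], [2, 0, 0, 0, 0], [2, 0, 0, 0, 0], [2, 0, 0, 0, 0]]
  grip_force: 40

```text
time_s: 8.8
eef_pos: [0.4743, -0.2984, 0.0695]
ee_rot: [[-0.087, 0.996, 0.0], [0.996, 0.087, -0.0], [-0.0, 0.0, -1.0]]
force: [-3.2, 0.8, 5.6]
width: 0.097
```

```bash
python3 -c "
from h import *
go([.475,-.297,.068],5)
"
```

```text
t 8.8 pos [ 0.4743 -0.2984  0.0695] yaw 4.96 F [-3.2419  0.769   5.5601] w 0.097 q7 0.8 tilt [ 0.0001 -0.0004 -1.    ]
row [0.053 0.033 0.062] -0.007
```

>>> jog_arm:
  targets:
    - [[2, 0, 0.02, -0.4, 0], [2, 0, 0.06, -0.8, 0], [2, 0, 0.14, -1.19, 0], [2, 0, 0.25, -1.57, 0], [2, 0, 0.4, -1.95, 0]]

```text
time_s: 9.43
eef_pos: [0.4833, -0.2976, 0.1178]
ee_rot: [[-0.086, 0.996, -0.002], [0.996, 0.086, -0.0], [0.0, -0.002, -1.0]]
force: [-8.4, -2.5, 0.3]
width: 0.097
```

```bash
python3 -c "
from h import *
go([.475,-.297,.068],5)
p,im=grab('wrist','w7.png')
p,im=grab('scene','s7.png')
a=im[105:235,240:400,::-1]
cv2.imwrite('pics/s7z.png',cv2.resize(a,None,fx=4.5,fy=4.5,interpolation=cv2.INTER_CUBIC))
"
```

```text
t 9.425 pos [ 0.4833 -0.2976  0.1178] yaw 4.94 F [-8.3733 -2.4832  0.284 ] w 0.097 q7 0.77 tilt [-0.0023 -0.0001 -1.    ]
row [ 0.054 -0.324  1.995] -0.011
```

View pics/s7z.png

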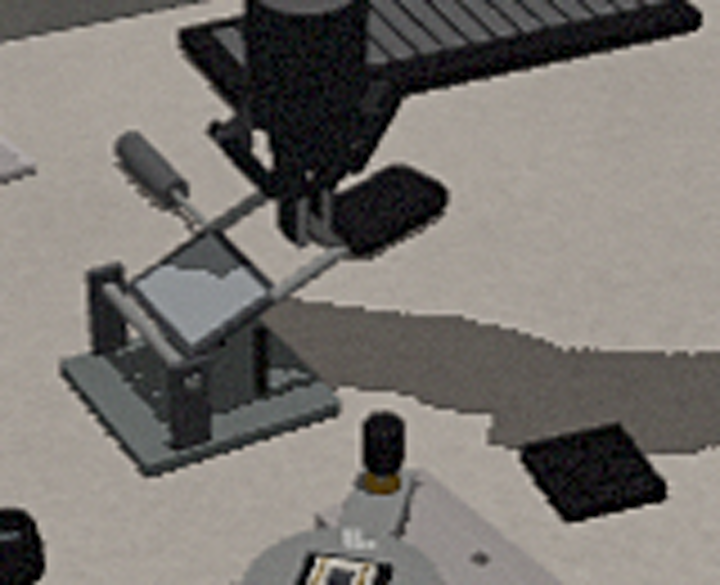

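>>> jog_arm:
  targets:
    - [[2, 0, 0.17, -0.36, 0], [2, 0, 0.37, -0.71, 0], [2, 0, 0.6, -1.04, 0], [2, 0, 0.85, -1.35, 0], [2, 0, 1.12, -1.64, 0]]

```text
time_s: 10.15
eef_pos: [0.509, -0.2956, 0.1592]
ee_rot: [[-0.085, 0.996, -0.006], [0.996, 0.085, 0.0], [0.001, -0.006, -1.0]]
force: [-15.8, -2.8, 12.4]
width: 0.094
```

```bash
python3 -c "
from h import *
go([.475,-.297,.068],5)
"
```

```text
t 10.15 pos [ 0.509  -0.2956  0.1592] yaw 4.88 F [-15.7614  -2.8164  12.4063] w 0.094 q7 0.72 tilt [-0.0057  0.0004 -1.    ]
row [ 0.056 -1.337  3.656] -0.025
```

>>> jog_arm:
  targets:
    - [[2, 0, 0.2, -0.37, 0], [2, 0, 0.5, -0.63, 0], [2, 0, 0.83, -0.85, 0], [2, 0, 1.19, -1.03, 0], [2, 0, 1.55, -1.19, 0]]

```text
time_s: 10.78
eef_pos: [0.5516, -0.292, 0.1891]
ee_rot: [[-0.087, 0.996, 0.0], [0.996, 0.087, -0.001], [-0.001, 0.0, -1.0]]
force: [-4.9, -2.2, 4.7]
width: 0.094
```

```bash
python3 -c "
from h import *
go([.600,-.2855,.194],5)
p,im=grab('wrist','w8.png')
p,im=grab('scene','s8.png')
a=im[65:225,210:390,::-1]
cv2.imwrite('pics/s8z.png',cv2.resize(a,None,fx=3.7,fy=3.7,interpolation=cv2.INTER_CUBIC))
"
```

```text
t 10.775 pos [ 0.5516 -0.292   0.1891] yaw 4.98 F [-4.9003 -2.2003  4.6566] w 0.094 q7 0.68 tilt [ 0.0004 -0.001  -1.    ]
row [ 0.09   1.952 -0.195] -0.004
```

View pics/s8z.png

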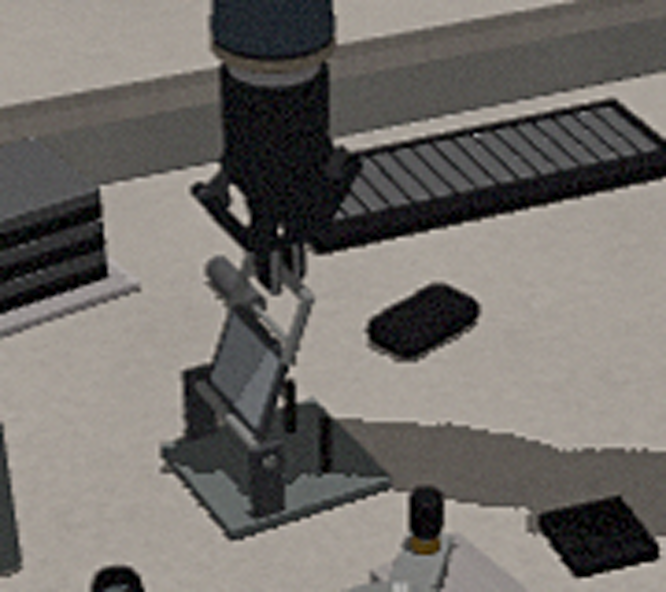

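View pics/w8.png

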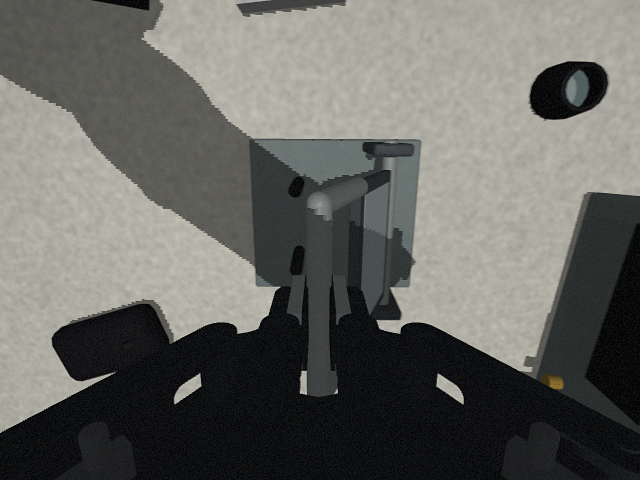

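The flap is at roughly 1.18 rad and still gripped. I'll fit the hinge from the arc positions and also from the wrist view of the hinge rod, around column 388.

```bash
python3 -c "
from h import *
from scipy.optimize import least_squares
P=np.array([[.4743,-.2984,.0695],[.4833,-.2976,.1178],[.509,-.2956,.1592],[.5516,-.292,.1891]])
e=np.array([np.cos(np.radians(5)),np.sin(np.radians(5))])
s=P[:,:2]@e;z=P[:,2]
print('stand-x of vision hinge',np.array([.6,-.2855])@e,'tcp now',s[-1])
for sl in [slice(0,4),slice(1,4)]:
  r=least_squares(lambda c:np.hypot(s[sl]-c[0],z[sl]-c[1])-.125,[.57,.07]);print(r.x,r.fun)
c=r.x
print('theta',np.arctan2(z-c[1],c[0]-s))
p=cams.camera_params('wrist')
print('hinge proj for vision',proj(p,np.array([.6,-.2855,.062])), 'ends',[proj(p,np.array([.6-.0871*k,-.2855+.9962*k,.062])) for k in(-.05,.05)])
g=cv2.imread('pics/w8.png').mean(2)
for rr in [195,215,235,255,275]: print(rr,g[rr-2:rr+3,370:410].mean(0).astype(int))
"
```

```text
stand-x of vision hinge 0.572833854300591 tcp now 0.5240515185850907
[0.5718 0.0733] [ 0.0004 -0.0004 -0.0002  0.0003]
[0.5726 0.0739] [ 0.     -0.0001  0.    ]
theta [-0.0347  0.359   0.7517  1.1722]
hinge proj for vision [383.9517 229.8897] ends [array([380.62  , 293.5728]), array([387.6569, 159.0677])]
195 [104 104 103 104 104 103 102 105 104 104 104 103 103 104 103 103 103 100
  79  87 110 125 119 111 104 104 110 112 110 110 110 110 110 110 110 109
 110 111 110 111]
215 [104 103 104 103 105 104 104 103 103 104 104 103 104 104 103 103  96  77
  89 117 122 117 108 104 104 110 112 109 110 109 109 109 110 108 110 109
 110 110 110 110]
235 [ 77  77  76  76  79  75  77  78  79  81  79  89  86  90  92  82  69  94
 118 121 116 102  82  59  55  55  56  54  53  53  53  57  85 104 108 106
 109 107 106 107]
255 [77 77 77 78 77 76 77 78 76 77 77 78 76 77 66 53 53 66 65 65 64 58 52 54
 53 54 53 55 53 53 54 52 55 53 50 53 56 53 53 56]
275 [77 76 75 76 79 75 77 77 77 77 77 78 78 63 51 57 66 66 67 60 56 52 52 55
 52 53 53 53 52 52 56 57 52 53 53 52 52 54 58 76]
```

>>> jog_arm:
  targets:
    - [[2, 0, 0.43, -0.21, 0], [2, 0, 0.87, -0.33, 0], [2, 0, 1.26, -0.41, 0], [2, 0, 1.6, -0.44, 0], [2, 0, 1.6, -0.44, 0]]

```text
time_s: 11.5
eef_pos: [0.5928, -0.2884, 0.1994]
ee_rot: [[-0.088, 0.996, 0.002], [0.996, 0.088, -0.002], [-0.002, 0.002, -1.0]]
force: [-1.0, -4.6, 3.3]
width: 0.095
```

```bash
python3 -c "
from h import *
go([.600,-.2855,.199],5)
o=telemetry.get_obs();s=np.dot(o['eef_pos'][:2],[.9962,.08716]);print(s,(.5727-s)/.025, 'theta',np.arccos((.5727-s)/.125))
"
```

```text
t 11.5 pos [ 0.5928 -0.2884  0.1994] yaw 5.04 F [-1.0216 -4.5507  3.3055] w 0.095 q7 0.64 tilt [ 0.0019 -0.0017 -1.    ]
row [0.092 0.297 0.017] 0.007
0.5654154672779164 0.291381308883345 theta 1.512487028949954
```

>>> jog_arm:
  targets:
    - [[2, 0, 0.1, 0, 0], [2, 0, 0.2, 0, 0], [2, 0, 0.29, 0, 0], [2, 0, 0.29, 0, 0], [2, 0, 0.29, 0, 0]]

```text
time_s: 12.12
eef_pos: [0.5996, -0.2878, 0.1998]
ee_rot: [[-0.087, 0.996, 0.002], [0.996, 0.087, -0.001], [-0.002, 0.002, -1.0]]
force: [-2.0, -4.7, 5.0]
width: 0.093
```

```bash
python3 -c "
from h import *
go([.600,-.2855,.199],5)
o=telemetry.get_obs();s=np.dot(o['eef_pos'][:2],[.9962,.08716]);print(s,(.5727-s)/.025)
p,im=grab('wrist','w9.png')
cv2.imwrite('pics/w9z.png',cv2.resize(im[130:330,240:420,::-1],None,fx=3,fy=3,interpolation=cv2.INTER_CUBIC))
print('hinge ends',[proj(p,np.array([.6-.0871*k,-.2855+.9962*k,.062])) for k in(-.05,0,.05)])
print('bar/rod tops upright ',[proj(p,np.array([.6-.0871*k,-.2855+.9962*k,.187])) for k in(-.05,.043)])
p,im=grab('scene','s9.png')
cv2.imwrite('pics/s9z.png',cv2.resize(im[65:225,210:390,::-1],None,fx=3.7,fy=3.7,interpolation=cv2.INTER_CUBIC))
"
```

```text
t 12.125 pos [ 0.5996 -0.2878  0.1998] yaw 5.02 F [-1.9821 -4.6983  4.9582] w 0.093 q7 0.64 tilt [ 0.0023 -0.0014 -1.    ]
row [0.089 0.022 0.032] 0.004
0.572275944642642 0.016962214294320432
hinge ends [array([318.1158, 287.9086]), array([318.1149, 226.3196]), array([318.1139, 158.0984])]
bar/rod tops upright  [array([318.4818, 405.4739]), array([318.5481, 198.4363])]
```

View pics/w9z.png

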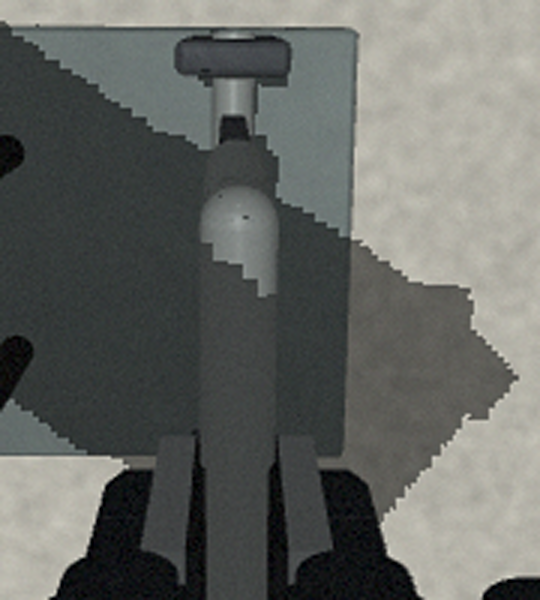

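View pics/s9z.png

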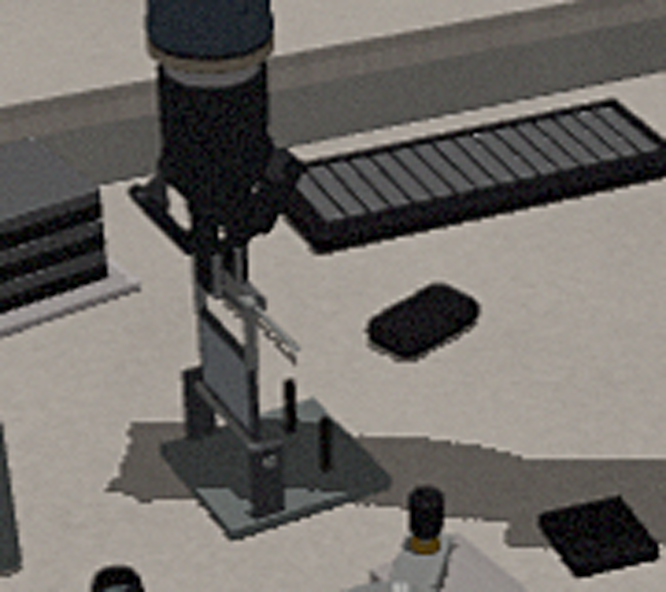

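Upright is confirmed. In the wrist view the hinge rod (column ~318.3) and the bar (~319.6) line up, against about 318 expected for vertical, so the error is under 0.5 mm. I'll let it settle, then do a last check.

>>> jog_arm:
  targets:
    - [[2, 0, 0, 0, 0], [2, 0, 0, 0, 0], [2, 0, 0, 0, 0], [2, 0, 0, 0, 0], [2, 0, 0, 0, 0]]

```text
time_s: 12.85
eef_pos: [0.5996, -0.2878, 0.1998]
ee_rot: [[-0.087, 0.996, 0.002], [0.996, 0.087, -0.001], [-0.002, 0.002, -1.0]]
force: [-1.7, -5.3, 5.5]
width: 0.1
```

```bash
python3 -c "
from h import *
go([.600,-.2855,.199],5)
o=telemetry.get_obs();s=np.dot(o['eef_pos'][:2],[.9962,.08716]);print(s,np.pi/2-(.5727-s)/.125, 'dq',np.abs(o['dq']).max())
p,im=grab('top','t9.png')
a=im[:,:,::-1].copy()
d=cv2.absdiff(a,cv2.imread('pics/top0.png'));cv2.imwrite('pics/t9z.png',cv2.resize(im[195:300,290:475,::-1],None,fx=4.3,fy=4.3,interpolation=cv2.INTER_CUBIC))
cv2.imwrite('pics/d9.png',np.minimum(d.astype(int)*3,255).astype(np.uint8))
"
```

```text
t 12.85 pos [ 0.5996 -0.2878  0.1998] yaw 5.02 F [-1.6724 -5.2993  5.461 ] w 0.1 q7 0.64 tilt [ 0.0023 -0.0014 -1.    ]
row [0.089 0.025 0.032] 0.004
0.5722163212383038 1.566926896701327 dq 0.0013573632071771087
```

View pics/t9z.png

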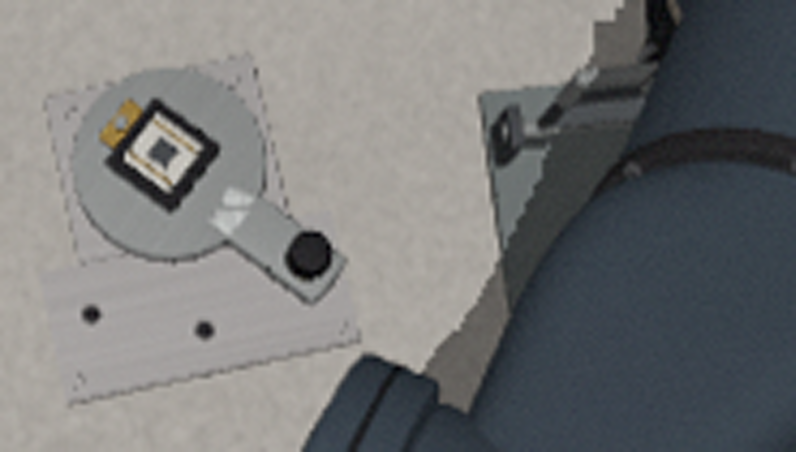

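View pics/d9.png

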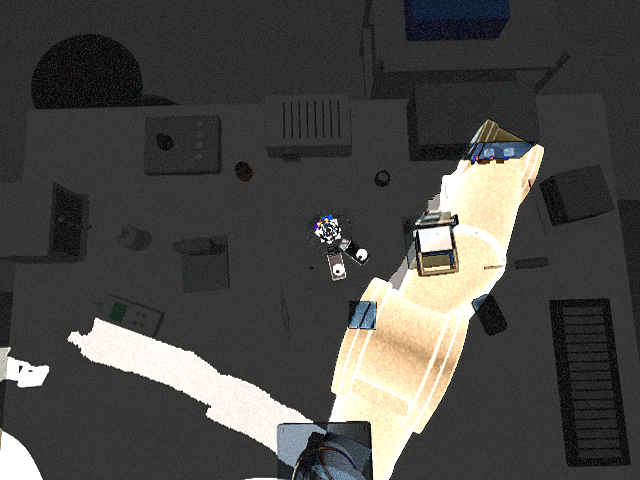

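The table arm is over the right hole with the other two holes bare, and no visible bystander has shifted. The tool is still, with the flap at about 1.567 rad.

```bash
python3 -c "
from station import bot
print(bot.hand_in())"
```

```text
the job is handed in; nothing more can be done
None
```

I handed the job in at about 12.9 s. The table is indexed to the hole on the mirror stand's side, and the gripper is holding the mirror flap upright by its bar. The hand-in gives no verdict, so the result rests on my own checks.

**Index table:** I lifted the plunger about 15 mm, swung the arm to hole_right at about -0.70 rad, lowered the plunger and let go. The knob was back on its collar with no stem showing, and the other two holes were bare. I judged "fully home" from the tool height and the knob's look; I did not measure the pin's depth.

**Mirror flap:** I raised it along its arc and stopped at about 1.567 rad, with upright being 1.571. The arc fit and the camera put the hinge within about 0.5 mm of each other. The bar and hinge rod also lined up in the wrist picture. At the last check the gripper was closed on the bar and the arm was practically still.

**Forces:** During the lift, the tool pushed the bar towards the hinge with about 20 N; I corrected this before going on. About 5–8 N was left at the end.

**Other things on the bench:** The final top view showed no movement of the items it could see. The arm hid the chip tray, mouse and part of the driver there, but they looked in place in the scene picture about 0.7 s before.

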